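# Scribe the next swirl line on a platter: index, swing in the template, trace its edge

## Robot

A 6-joint arm with a two-finger parallel gripper is mounted at the origin on the work surface. World frame = base frame: x ahead of the robot, y to its left, z up, the work surface at z = 0. Lengths are in m, angles in rad, forces in N, time in s.
With the tool pointing down it reaches from about 0.35 to 0.975 m from the base axis. Payload 7.1 kg.
Tool frame: the origin (TCP) lies midway between the tips of the shut fingers; the grasp point (between the pads) lies 19 mm behind it; z points along the fingers, x is the direction in which the jaws open and shut, and the axes are right-handed (so a half turn about z gives the same grasp; the last joint's range is limited). The gripper opens to 88 mm and grips with 3 to 60 N. Pads are 20 mm wide; open, the fingers measure 115 mm over their backs; the gripper's body (75 mm by 178 mm) begins 61 mm behind the grasp point.
Start: joints at [1.103, 0.423, 1.63, -0, 1.089, -0.019], TCP at [0.271, 0.563, 0.223] pointing down, gripper open.
Joint ranges: [-3, 3], [-0.9, 2.11], [0.09, 2.58], [-1.31, 4.45], [0.11, 2.69], [-2.54, 2.54]. Speed limits (rad/s): [2.39, 2.39, 3.01, 3.14, 3.14, 3.14].

## Interface

Orientations are given as a unit quaternion [w, x, y, z].
In Python, from station import move_pose, movel, movej, command_gripper, wait, inverse_kinematics, read_camera, camera_info, MotionError, job_done, get_time, get_joint_pos, get_qvel, get_effort, get_tcp_pos, get_ee_rot, get_ft_force, get_ft_torque, get_grip_width gives the robot as it stands. Calls block until the motion is done:
- move_pose(position, orientation): joint-space move of the TCP to a pose.
- movel(position, frame=None, v=0.15, until_force=None): straight line of the TCP; frame=None keeps the orientation; v is the mean speed in m/s. With until_force (N) it stops when the force on the tool has changed by that much, and returns True; else False.
- movej(angles): joint-space move.
- command_gripper(opening): opening from 0.0 (shut) to 1.0 (fully open); the grip force is fixed at half the most; returns when the fingers have stopped.
- wait(seconds).
- inverse_kinematics(position, orientation): joint angles nearest the present ones, or None.
- read_camera(name): name is "scene" or "top"; returns the picture (480x640x3 uint8, red, green, blue); there is no depth.
- camera_info(name): a dict with "intrinsics" (3x3 intrinsics, pixels), "dist" ([k1, k2, p1, p2, k3] as OpenCV has them; the pictures are not rectified), "T" (4x4, takes a point from camera to world coordinates). Camera axes: x right, y up, looking along -z (the intrinsics and any distortion apply to the point x, -y, -z); pixel columns grow to the right and rows downward; lengths in m; the calibration is good to about 2 mm. A picture is of the moment at which its call begins. camera_info takes no time and is no camera call.
A pose or a line that the arm cannot do raises MotionError and nothing moves.
- job_done(): hands the job in, once; it reports no verdict.
Readings, each from a call of its own:
- get_time(): time.
- get_joint_pos(): joint angles.
- get_qvel(): joint speeds.
- get_effort(): joint torques, N m.
- get_tcp_pos(): TCP position.
- get_ee_rot(): TCP orientation.
- get_ft_force(): force on the tool from outside, world axes, zero at the start.
- get_ft_torque(): the same for the moment, N m.
- get_grip_width(): opening from 0.0 (shut) to 1.0 (fully open).
Only numpy, scipy, OpenCV 4.12 (cv2) and the standard library are available. Lean on these libraries where they do the work, as an engineer would, in place of code of your own. Each camera call takes 0.05 s, during which the arm holds its last target. There are 200 camera calls.

## Task

Lay out the next swirl line on the turned platter: with the template still swung clear, push the index table, which has an upright handle, round to its next detent counter-clockwise (seen from above), then swing the template, which has a black knob, in over the platter until it meets its stop. Take the spring-point scribe from its stand and, with its point pressed lightly on the wood and its sleeve held against the template's curved edge, trace the whole edge from the free end near the middle of the platter out to the rim, without forcing it. Put the scribe back upright in the hole it came from, fully down, with the table still in its detent and the template still in, and leave the awl, bowl, mallet and calipers alone.

Things in the scene. Friction and masses are not known exactly. Their poses are not given: they have to be found in the camera images.
- indexer: Ochre cast-iron indexing stand bolted to the bench: base plate 260 x 260 mm, with a foot carrying a steel post at [0, 215] mm. Origin: on the bench under the table's turning axis, z up. Placed and turned differently each time.
- index_table (a joint): Turn of the index table (aluminium plate 330 mm across, top 58 mm above the bench), rad, growing counter-clockwise seen from above; 0 at the start. A sprung roller holds it in 12 detents 0.5236 rad (30 degrees) apart. About 4 N at the handle lifts it out of a detent; past half way it draws itself on into the next and stays.
- index_handle (a point): Upright steel handle of the index table, 18 mm across (22 at its head), 40 mm tall, 58 to 98 mm above the bench, on a lug of the plate 185 mm from the turning axis. The point lies on its axis, 20 mm above the plate. A gap of 31 mm parts it from the platter's rim.
- platter_face (a point): Middle of the flat upper face of the maple platter, 290 mm across, screwed to the index table and turning with it; the face is 100 mm above the bench. The point lies on the turning axis.
- template (a joint): Swing of the template about its post, rad: 0 = right in over the platter against its stop; grows as it swings out, clockwise seen from above, to 1.3. Starts at 0.7 to 1.1. Friction holds it where it is left; about 2 N at the knob moves it. Pushing on its working edge drives it against the stop.
- template_knob (a point): Black upright knob on the template by which it is swung, 20 mm across, 30 mm tall (112 to 142 mm above the bench). The point lies on its axis 18 mm above the plywood, 154 mm from the post's axis; swung in, it is at [36, 65] mm from the turning axis in the stand's frame. A steel bar on the plywood, top 118 mm above the bench, runs from the post to 30 mm short of the knob.
- stand: Dark hardwood tool stand, 160 mm (its x) by 60 mm, 65 mm high, fixed; origin under its middle. Two upright through holes 17 mm across, at x = -40 and +40 mm, hold the scribe and the awl, either way round.
- scribe: Spring-point scribe, upright in the stand, 123 mm long, 0.11 kg. Origin: tip of the free point; z up the tool. Point 4 mm across to 8 mm up, steel guide sleeve 10 mm across from 8 to 53 mm, then ferrule and slender wooden handle 22 to 25 mm across (pads bear at 22 mm) to 123 mm. The shoulder at 53 mm rests on the stand's top. (The awl beside it has a fat pear-shaped handle.)
- scribe_tip (a point): The scribe's point. It is sprung: it slides up into the sleeve by up to 6 mm, pushing back with 1 N at first and 2.5 N at the full 6 mm. Held loosely, the round handle can pivot between the fingers when the sleeve is pushed sideways along them: grip it firmly, best with the fingers closing across the template edge. A side push of 3 to 8 N on the edge is ample.
- awl: Awl in the stand's other hole, to be left alone: thin blade, pear-shaped pale handle 40 mm across, its top 60 mm above the stand. Origin at its tip.
- bowl: Dark wooden bowl, 124 mm across, 55 mm high, on the bench to the left beyond the post, to be left alone. Origin under its middle.
- mallet: Carver's mallet standing on its head on the bench to the left, 80 mm across, 200 mm tall, to be left alone. Origin under its middle.
- calipers: Steel outside calipers lying flat on the bench near left, about 185 x 120 mm, to be left alone. Origin at their joint.
- trace_0 (a point): First of 8 points along the template's working edge: free end, near the platter's middle. The edge is an ogee, a bulge then a hollow, least radius 28 mm, of 10 mm plywood lying 2 to 12 mm above the platter; swung in it faces the robot. The points, 19 mm apart, lie 5 mm off it (where the axis of an upright scribe runs in contact), at the height of the platter's face.
- trace_1 (a point): Second point along the working edge; all eight move with the template. Looking along the points from the first to the last, the plywood lies on the right-hand side.
- trace_2 (a point): Point 3 of 8 along the working edge, see trace_0.
- trace_3 (a point): Point 4 of 8 along the working edge, see trace_0.
- trace_4 (a point): Point 5 of 8 along the working edge, see trace_0.
- trace_5 (a point): Point 6 of 8 along the working edge, see trace_0.
- trace_6 (a point): Point 7 of 8 along the working edge, see trace_0.
- trace_7 (a point): Last point along the working edge, about 22 mm inside the platter's rim. The edge goes on some 14 mm before the first point and 16 mm after this one.
Not all that is in view belongs to the job. Of the things shaped like the scribe, the wooden one is meant.

How it is judged:
On the way, in this order (a step that is already met when the one before it is completed fails the run):
1. the index table is in its next detent counter-clockwise, with the template still swung clear (value of joint index_table between 0.4936 and 0.5536 rad and value of joint template above 0.5 rad), for 0.2 s.
2. the template is swung in against its stop (value of joint template below 0.025 rad), for 0.2 s.
3. the scribe's sleeve bears on the template's edge, its point on the wood, at trace point 1 of 8 (horizontal distance between scribe_tip and trace_0 below 0.008 m and contact force between scribe and template above 0.2 N and contact force between scribe and index_table above 0.2 N and value of joint index_table between 0.4936 and 0.5536 rad and value of joint template below 0.025 rad), for 0.06 s.
4. the scribe's sleeve bears on the template's edge, its point on the wood, at trace point 2 of 8 (horizontal distance between scribe_tip and trace_1 below 0.008 m and contact force between scribe and template above 0.2 N and contact force between scribe and index_table above 0.2 N and value of joint index_table between 0.4936 and 0.5536 rad and value of joint template below 0.025 rad), for 0.06 s.
5. the scribe's sleeve bears on the template's edge, its point on the wood, at trace point 3 of 8 (horizontal distance between scribe_tip and trace_2 below 0.008 m and contact force between scribe and template above 0.2 N and contact force between scribe and index_table above 0.2 N and value of joint index_table between 0.4936 and 0.5536 rad and value of joint template below 0.025 rad), for 0.06 s.
6. the scribe's sleeve bears on the template's edge, its point on the wood, at trace point 4 of 8 (horizontal distance between scribe_tip and trace_3 below 0.008 m and contact force between scribe and template above 0.2 N and contact force between scribe and index_table above 0.2 N and value of joint index_table between 0.4936 and 0.5536 rad and value of joint template below 0.025 rad), for 0.06 s.
7. the scribe's sleeve bears on the template's edge, its point on the wood, at trace point 5 of 8 (horizontal distance between scribe_tip and trace_4 below 0.008 m and contact force between scribe and template above 0.2 N and contact force between scribe and index_table above 0.2 N and value of joint index_table between 0.4936 and 0.5536 rad and value of joint template below 0.025 rad), for 0.06 s.
8. the scribe's sleeve bears on the template's edge, its point on the wood, at trace point 6 of 8 (horizontal distance between scribe_tip and trace_5 below 0.008 m and contact force between scribe and template above 0.2 N and contact force between scribe and index_table above 0.2 N and value of joint index_table between 0.4936 and 0.5536 rad and value of joint template below 0.025 rad), for 0.06 s.
9. the scribe's sleeve bears on the template's edge, its point on the wood, at trace point 7 of 8 (horizontal distance between scribe_tip and trace_6 below 0.008 m and contact force between scribe and template above 0.2 N and contact force between scribe and index_table above 0.2 N and value of joint index_table between 0.4936 and 0.5536 rad and value of joint template below 0.025 rad), for 0.06 s.
10. the scribe's sleeve bears on the template's edge, its point on the wood, at trace point 8 of 8 (horizontal distance between scribe_tip and trace_7 below 0.008 m and contact force between scribe and template above 0.2 N and contact force between scribe and index_table above 0.2 N and value of joint index_table between 0.4936 and 0.5536 rad and value of joint template below 0.025 rad), for 0.06 s.
At the end, for the whole second after the job is handed in: The index table is one detent (30 degrees, within 1.7) counter-clockwise of where it began, the template is in against its stop (within 0.025 rad), and the scribe stands upright (within 0.1 rad) in the hole it came from, fully down (within 8 mm of its start), released and at rest (value of joint index_table between 0.4936 and 0.5536 rad and value of joint template below 0.025 rad and distance of scribe from where it was at the start of the episode below 0.008 m and angle between scribe's own z axis and vertical below 0.1 rad and contact force between scribe and the fingers below 0.05 N and linear speed of scribe below 0.02 m/s and velocity of joint index_table below 0.05 rad/s); the robot touches nothing.
It fails at once if the scribe is forced against the template (more than 25 N) (contact force between scribe and template above 25 N).
It fails at once if the scribe is forced down on the platter (more than 25 N) (contact force between scribe and index_table above 25 N).
It fails at once if the awl, bowl, mallet or calipers are disturbed (moved 20 mm) (distance of any of awl, bowl, mallet, calipers from where it was at the start of the episode above 0.02 m).
It also fails if it takes over 72 s, if anything falls off the work surface, if the arm or the gripper's body presses on something with over 40 N, if the wrist force passes 120 N, or if a joint passes its speed limit or range.

## Working session

There is one attempt and no reset: what is moved stays moved. The work goes in short steps, each a Python script; the robot and the scene stay as the last script left them, time stands still between calls to the robot, and variables do not carry over. Pictures are saved under pics/ and viewed, about 8 in all and at most 12, crops included, and the job is handed in when it is done.

```bash
mkdir -p pics; ls
cat > h.py <<'E'
import numpy as np, cv2
from station import *
def snap(cam,name,crop=None,s=1):
    im=read_camera(cam)
    np.save(f'pics/{cam}.npy',im)
    save(im,name,crop,s)
def save(im,name,crop=None,s=1):
    if crop: im=im[crop[1]:crop[3],crop[0]:crop[2]]
    im=cv2.resize(im,None,fx=s,fy=s,interpolation=cv2.INTER_CUBIC)
    cv2.imwrite(f'pics/{name}.png',im[:,:,::-1])
def pix2w(cam,uv,z):
    c=camera_info(cam);K=np.array(c['intrinsics']);T=np.array(c['T'])
    p=cv2.undistortPoints(np.array(uv,float).reshape(-1,1,2),K,np.array(c['dist'])).reshape(-1,2)
    d=np.c_[p[:,0],-p[:,1],-np.ones(len(p))]@T[:3,:3].T
    o=T[:3,3]; return o+d*((np.asarray(z)-o[2])/d[:,2])[:,None]
def w2pix(cam,P):
    c=camera_info(cam);K=np.array(c['intrinsics']);T=np.array(c['T'])
    q=(np.array(P,float).reshape(-1,3)-T[:3,3])@T[:3,:3]*[1,-1,-1]
    return cv2.projectPoints(q,np.zeros(3),np.zeros(3),K,np.array(c['dist']))[0].reshape(-1,2)
E
python3 - <<'E'
from h import *
snap('scene','s0');snap('top','t0')
for c in('scene','top'):
  i=camera_info(c);print(c,np.round(i['intrinsics'],1).tolist(),i['dist'],np.round(i['T'],3).tolist())
print(get_time(),get_tcp_pos(),get_ee_rot(),get_ft_force(),get_grip_width())
E
```

```text
pics
scene [[490.4, 0.0, 315.3], [0.0, 490.4, 240.2], [0.0, 0.0, 1.0]] [-0.0791464  0.         0.         0.         0.       ] [[0.845, -0.4, 0.355, 0.858], [0.534, 0.619, -0.576, -0.52], [0.011, 0.676, 0.737, 0.864], [0.0, 0.0, 0.0, 1.0]]
top [[541.3, 0.0, 312.5], [0.0, 541.3, 232.7], [0.0, 0.0, 1.0]] [-0.07939001  0.          0.          0.          0.        ] [[-0.023, 0.984, -0.175, 0.286], [-1.0, -0.023, 0.006, 0.053], [0.001, 0.175, 0.985, 1.432], [0.0, 0.0, 0.0, 1.0]]
0.1 [0.27093441 0.5626861  0.22200655] [ 3.35665407e-04  8.46727741e-01  5.32026030e-01 -5.69276323e-04] [-0.22735347 -0.21455302 -0.19160335] 1.0004625740893398
```

View pics/s0.png

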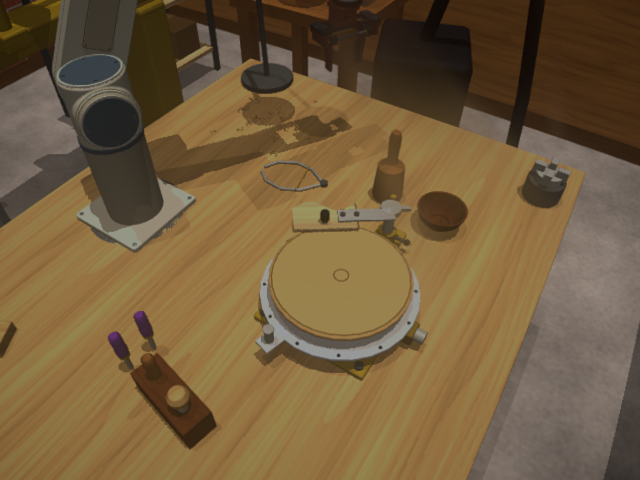

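View pics/t0.png

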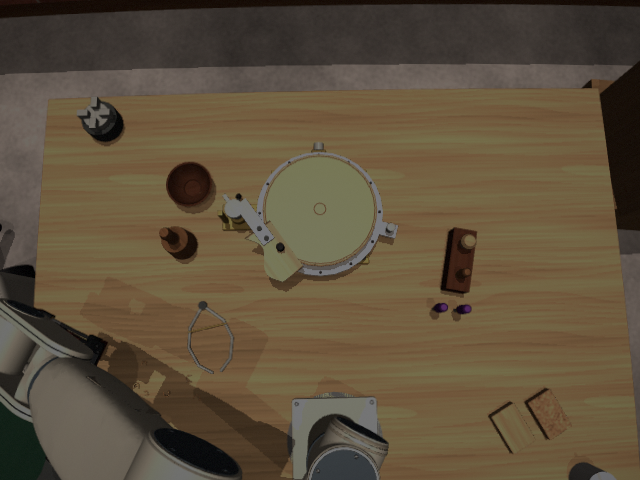

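Candidates shaped like the scribe: the wooden-handled tool in the stand (scene ~(151,365), top ~(466,272)), and two purple-handled ones outside it (scene (120,346), (144,324)). The pale fat tool (scene (178,400)) is the awl. The slender wooden one in the stand fits the description. I'll confirm it in enlarged crops.

Run:
```python
from h import *
t=np.load('pics/top.npy');s=np.load('pics/scene.npy')
t=np.clip(t*1.5,0,255).astype(np.uint8)
save(t,'t1',(210,135,410,285),4)
a=cv2.resize(t[220:320,425:485],None,fx=6,fy=6,interpolation=3)
b=cv2.resize(np.clip(s*1.4,0,255).astype(np.uint8)[320:450,110:220],None,fx=4,fy=600/130,interpolation=3)
b=cv2.resize(np.clip(s*1.4,0,255).astype(np.uint8)[320:450,110:220],None,fx=4,fy=4,interpolation=3)
b=np.vstack([b,np.zeros((80,440,3),np.uint8)])
cv2.imwrite('pics/t2.png',np.hstack([a,b])[:,:,::-1])
```

```text
(no output)
```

View pics/t1.png

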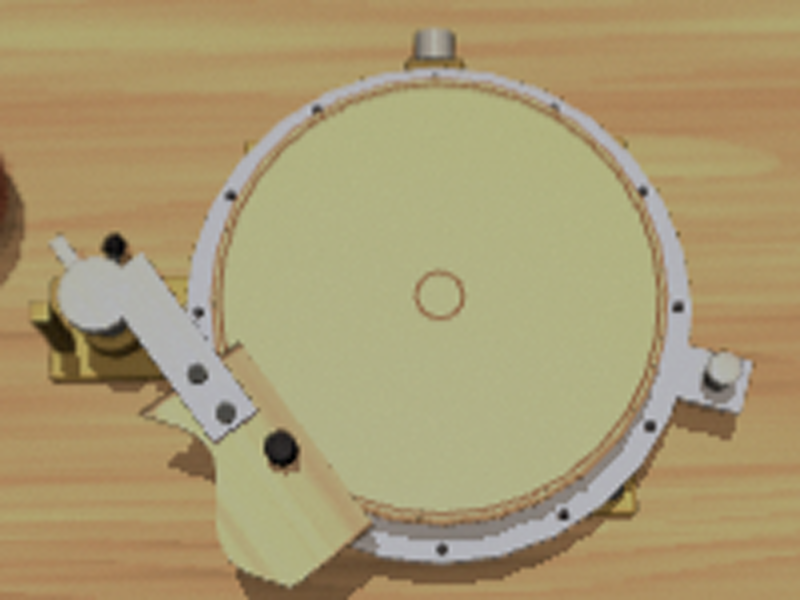

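View pics/t2.png

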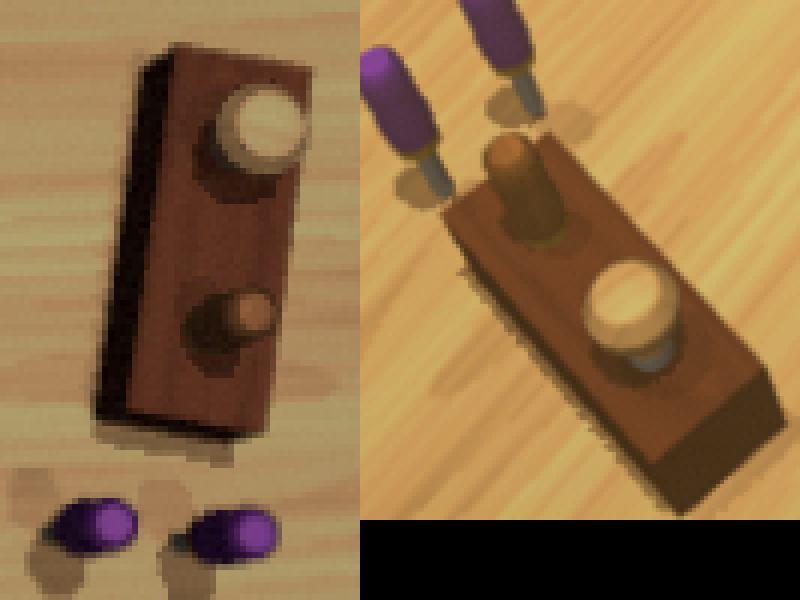

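```bash
cat >> h.py <<'E'
def tri(uvt,uvs):
    A=[];b=[]
    for cam,uv in(('top',uvt),('scene',uvs)):
        o=np.array(camera_info(cam)['T'])[:3,3];d=pix2w(cam,[uv],[0.1])[0]-o;d/=np.linalg.norm(d)
        P=np.eye(3)-np.outer(d,d);A.append(P);b.append(P@o)
    x=np.linalg.lstsq(np.vstack(A),np.hstack(b),rcond=None)[0]
    return x
E
python3 - <<'E'
from h import *
f=lambda p,s,o:(np.array(p,float)+.5)/s-.5+o
I=lambda *p:f(p,4,np.array([210,135]));S=lambda *p:f(p,6,np.array([425,220]))
np.set_printoptions(precision=4,suppress=True)
C=pix2w('top',[I(440,295)],[.1])[0];print('C top',C,'scene',pix2w('scene',[(341,275)],[.1])[0],'tri',tri(I(440,295),(341,275)))
P=tri(I(97,294),(392,205));print('post tri',P)
for z in(.12,.13,.14,.15,.16):
  p=pix2w('top',[I(97,294)],[z])[0];d=p-C;q=pix2w('scene',[(392,205)],[z])[0];print(z,p,q,np.hypot(d[0],d[1]),np.degrees(np.arctan2(d[1],d[0])))
print('knob',pix2w('top',[I(281,446)],[.142])[0],tri(I(281,446),(325,212)))
h=pix2w('top',[I(725,370)],[.098])[0];print('handle',h,np.hypot(*(h-C)[:2]),np.degrees(np.arctan2(*(h-C)[1::-1])), 'scene',pix2w('scene',[(268,328)],[.098])[0])
print('base corner',pix2w('top',[I(637,512)],[.01])[0])
c=pix2w('top',[S(175,45),S(312,68),S(268,432),S(130,410)],[.065]*4);print('stand',c,c.mean(0))
sc=lambda x,y:f((x-360,y),4,np.array([110,320]))
c2=pix2w('scene',[sc(443,212),sc(550,132),sc(766,368),sc(650,463)],[.065]*4);print('stand scene',c2,c2.mean(0))
print('scribe',pix2w('top',[S(253,311)],[.135])[0],pix2w('scene',[sc(508,155)],[.135])[0])
print('awl',pix2w('top',[S(265,125)],[.125])[0])
print('purple',tri(S(115,523),sc(378,62)),tri(S(255,533),sc(490,-10)))
E
```

```text
C top [0.5844 0.026  0.1   ] scene [0.5826 0.0263 0.1   ] tri [0.5836 0.0256 0.1015]
post tri [0.5858 0.2397 0.1235]
0.12 [0.5856 0.2395 0.12  ] [0.5853 0.2442 0.12  ] 0.21354615202886093 89.68777226646623
0.13 [0.5833 0.2381 0.13  ] [0.5889 0.2339 0.13  ] 0.21212298286625478 90.30252716765001
0.14 [0.581  0.2367 0.14  ] [0.5926 0.2237 0.14  ] 0.21072456194756564 90.92551392479193
0.15 [0.5787 0.2353 0.15  ] [0.5962 0.2134 0.15  ] 0.20935138521175672 91.55674871926766
0.16 [0.5765 0.2339 0.16  ] [0.5999 0.2031 0.16  ] 0.20800395262191826 92.19624015551184
knob [0.4841 0.1251 0.142 ] [0.4838 0.1249 0.142 ]
handle [ 0.5326 -0.1519  0.098 ] 0.18525302158032503 -106.24080098720296 scene [ 0.5322 -0.1512  0.098 ]
base corner [ 0.4547 -0.1024  0.01  ]
stand [[ 0.5351 -0.3203  0.065 ]
 [ 0.5237 -0.3794  0.065 ]
 [ 0.3679 -0.3489  0.065 ]
 [ 0.3788 -0.2905  0.065 ]] [ 0.4514 -0.3347  0.065 ]
stand scene [[ 0.3664 -0.3465  0.065 ]
 [ 0.3781 -0.2901  0.065 ]
 [ 0.5348 -0.3224  0.065 ]
 [ 0.5213 -0.3802  0.065 ]] [ 0.4501 -0.3348  0.065 ]
scribe [ 0.4125 -0.3256  0.135 ] [ 0.413  -0.3279  0.135 ]
awl [ 0.4899 -0.339   0.125 ]
purple [ 0.3174 -0.2961  0.0901] [ 0.339  -0.2956  0.1513]
```

```bash
cat >> h.py <<'E'
C=np.array([.5838,.0259])
def Q(deg):
    a=np.radians((deg+90)%180-90); return [0,np.cos(a/2),np.sin(a/2),0]
def pol(c,r,deg): return np.array(c)+r*np.array([np.cos(np.radians(deg)),np.sin(np.radians(deg))])
def st(*a): print(*a,'t',round(get_time(),2),'tcp',np.round(get_tcp_pos(),4),'ft',np.round(get_ft_force(),2),'w',round(get_grip_width(),3),flush=True)
E
python3 - <<'E'
from h import *
movel([.271,.563,.30],v=.3);st('up')
p=pol(C,.185,-106.3)
move_pose([*p,.15],Q(-16.3));st('over handle')
command_gripper(.55);st()
movel([*p,.069],v=.12);st('down')
command_gripper(0);st('gripped')
for i in range(1,6):
    d=-106.3+6*i
    movel([*pol(C,.185,d),.069],frame=Q(d+90),v=.1);st(i)
command_gripper(.55);wait(.2);st('open')
movel([*get_tcp_pos()[:2],.19],v=.25);st()
snap('top','t3');save(np.clip(np.load('pics/top.npy')*1.5,0,255).astype(np.uint8),'t3',(210,135,410,285),4)
E
```

```text
up t 0.51 tcp [0.2712 0.5634 0.3013] ft [-0.62 -0.68 -0.21] w 0.998
over handle t 3.24 tcp [ 0.5322 -0.1511  0.1502] ft [-1.01  0.44  0.36] w 0.999
t 4.02 tcp [ 0.5318 -0.1517  0.15  ] ft [-0.76 -0.13  0.05] w 0.551
down t 4.84 tcp [ 0.5323 -0.1518  0.0694] ft [-0.66 -0.18 -0.57] w 0.546
gripped t 5.41 tcp [ 0.5324 -0.1518  0.0694] ft [ 1.01 -0.42  3.18] w 0.237
1 t 5.75 tcp [ 0.5509 -0.156   0.0694] ft [-0.73  1.24  8.38] w 0.233
2 t 6.09 tcp [ 0.5703 -0.1584  0.0694] ft [-0.86  1.49  7.58] w 0.233
3 t 6.43 tcp [ 0.5901 -0.1586  0.0694] ft [1.44 3.36 5.57] w 0.24
4 t 6.78 tcp [ 0.6097 -0.1568  0.0694] ft [2.3  3.84 5.55] w 0.237
5 t 7.12 tcp [ 0.6279 -0.1531  0.0694] ft [0.4  4.43 5.53] w 0.236
open t 7.94 tcp [ 0.6276 -0.1539  0.069 ] ft [ 0.52  0.64 -0.22] w 0.547
t 8.57 tcp [ 0.6269 -0.1537  0.1892] ft [-0.83  0.53 -0.13] w 0.549
```

View pics/t3.png

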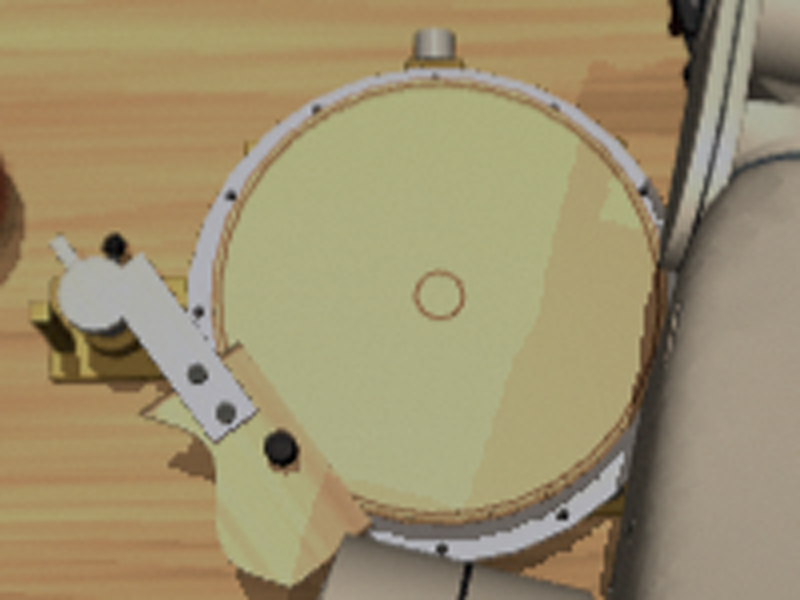

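The table's rim holes repeat the earlier pattern and the template is still out (knob at crop (281,446), unmoved). Next I'll swing the template in.

Run:
```python
from h import *
print('mallet',pix2w('top',[(170,238)],[.2]))
post=np.array([.585,.2409]);r=.154;a0=-131.0
p=pol(post,r,a0)
move_pose([*p,.185],Q(a0+90));st('over knob')
movel([*p,.117],v=.12);st('down')
command_gripper(0);st('gripped')
f0=get_ft_force()
d=a0
for d in (-123,-114,-105,-96,-87,-80):
    movel([*pol(post,r,d),.117],frame=Q(d+90),v=.12)
st('near')
hit=movel([*pol(post,r,-72),.117],frame=Q(-72+90),v=.04,until_force=7);st('hit',hit)
g=get_tcp_pos()[:2]-post;print(np.degrees(np.arctan2(g[1],g[0])),np.hypot(*g))
command_gripper(.55);wait(.1);st('open')
movel([*get_tcp_pos()[:2],.20],v=.25)
st()
```

```text
mallet [[0.49995866 0.37684624 0.2       ]]
over knob t 9.93 tcp [0.4842 0.1244 0.1845] ft [ 0.56  0.32 -0.21] w 0.544
down t 10.64 tcp [0.4844 0.1246 0.1172] ft [-0.66 -0.02  0.24] w 0.55
gripped t 11.21 tcp [0.4841 0.1248 0.1174] ft [-1.68  2.19  5.12] w 0.22
near t 13.24 tcp [0.6117 0.0894 0.1174] ft [ 2.39 -2.47  9.08] w 0.22
hit True t 13.6 tcp [0.619  0.091  0.1173] ft [-1.74 -0.8   6.88] w 0.223
-77.22477604911987 0.15373790679280064
open t 14.34 tcp [0.621  0.0904 0.1176] ft [-0.48 -0.25  0.16] w 0.547
t 14.82 tcp [0.6212 0.0904 0.2008] ft [-0.62 -0.5  -0.04] w 0.547
```

```bash
cat >> h.py <<'E'
def Qr(deg):
    a=np.radians(deg); return [0,np.cos(a/2),np.sin(a/2),0]
SC=np.array([.4118,-.3268]); ZG=.074
E
python3 - <<'E'
from h import *
move_pose([*SC,.17],Qr(-101.2));st('over scribe')
im=read_camera('top');np.save('pics/top1.npy',im)
s=read_camera('scene');np.save('pics/scene1.npy',s)
save(np.clip(im*1.5,0,255).astype(np.uint8),'t4',(210,150,350,255),5.7)
save(np.clip(s*1.4,0,255).astype(np.uint8),'s4',(240,190,440,340),4)
E
```

```text
over scribe t 16.53 tcp [ 0.4123 -0.3264  0.1698] ft [0.72 0.03 0.24] w 0.553
```

View pics/t4.png

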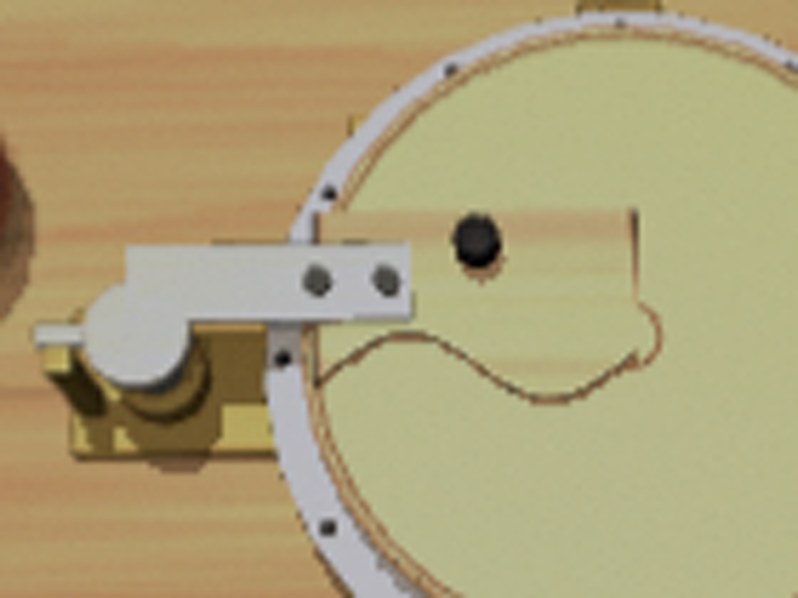

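View pics/s4.png

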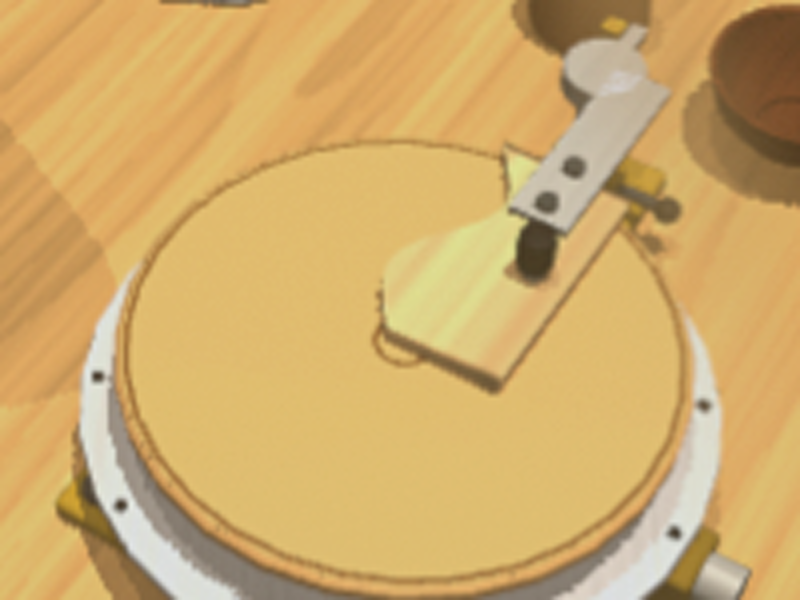

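The template is in. In the top crop the working edge is the dark line running from the free-end corner (635,355), through the bulge (550,402) and hollow (405,336), to the rim end (318,385). I'll refine it by column and map it to world coordinates.

```bash
cat > edge.py <<'E'
from h import *
from scipy.interpolate import UnivariateSpline,CubicSpline
im=np.load('pics/top1.npy').astype(float).mean(2)
g=np.array([(318,385),(345,362),(380,342),(405,336),(430,340),(460,355),(490,378),(520,395),(550,402),(580,395),(610,375),(635,355)],float)
g=(g+.5)/5.7-.5+[210,150]
gs=CubicSpline(g[:,0],g[:,1])
uv=[]
for u in np.arange(np.ceil(g[0,0])+1,np.floor(g[-1,0])):
    v0=gs(u);vs=np.arange(int(v0)-2,int(v0)+5);c=im[vs,int(u)]
    w=np.clip(c.max()*.9-c,0,None)*(abs(vs-v0)<2.6)
    uv.append((u,(w*vs).sum()/w.sum() if w.sum()>0 else v0))
uv=np.array(uv)
W=pix2w('top',uv,[.107]*len(uv))[:,:2]
G=pix2w('top',g,[.107]*len(g))[:,:2]
# y as parameter; free end = smallest y
o=np.argsort(W[:,1]);y,x=W[o,1],W[o,0]
sp=UnivariateSpline(y,x,s=len(y)*(.0005)**2,k=4)
yy=np.linspace(G[-1,1],G[0,1],600);xx=sp(yy)
E=np.c_[xx,yy];s=np.r_[0,np.cumsum(np.hypot(*np.diff(E,axis=0).T))]
t=np.gradient(E,axis=0);t/=np.linalg.norm(t,axis=1)[:,None]
n=np.c_[-t[:,1],t[:,0]]   # left of travel = away from plywood (-x)
O=E+.005*n                 # axis path
if __name__=='__main__':
    np.set_printoptions(precision=4,suppress=True)
    print('res px',np.std(uv[:,1]-gs(uv[:,0])),'len',s[-1],'off len',np.hypot(*np.diff(O,axis=0).T).sum(),'maxcurv R',1/np.abs(sp.derivative(2)(yy)/(1+sp.derivative()(yy)**2)**1.5).max())
    print('resid mm',1e3*np.std(sp(y)-x))
    for i in range(8):
        k=np.searchsorted(s,.014+.019*i);print(i,O[k],'n',n[k],'r',np.hypot(*(O[k]-C)))
    kn=pix2w('top',[(np.array([477,240])+.5)/5.7-.5+[210,150]],[.142])[0];print('knob',kn[:2]-C)
E
python3 edge.py
python3 - <<'E'
from h import *
movel([*SC,ZG],v=.12);st('down')
command_gripper(0);st('grip')
movel([*SC,ZG+.10],v=.15);wait(.2);st('lifted')
E
```

```text
res px 0.2031269108768315 len 0.16033512553362614 off len 0.1605480664143608 maxcurv R 0.027897014303165463
resid mm 0.5000690755198973
0 [0.5619 0.0306] n [-0.7837 -0.6212] r 0.022391983366502093
1 [0.5516 0.0484] n [-0.9488 -0.3159] r 0.03927805844240086
2 [0.5514 0.0701] n [-0.9548  0.2972] r 0.054754013785001616
3 [0.5611 0.0882] n [-0.8176  0.5758] r 0.06632187840298856
4 [0.5722 0.1035] n [-0.8283  0.5603] r 0.0784503176099014
5 [0.5796 0.1188] n [-0.9753  0.221 ] r 0.09297646311488732
6 [0.578  0.1343] n [-0.9209 -0.3897] r 0.10860233199022716
7 [0.5684 0.1492] n [-0.7782 -0.628 ] r 0.12427312969263735
knob [0.0347 0.0646]
down t 17.58 tcp [ 0.4122 -0.3271  0.0745] ft [0.   0.19 0.06] w 0.549
grip t 18.12 tcp [ 0.412  -0.327   0.0743] ft [-0.71  1.42  3.71] w 0.247
lifted t 19.13 tcp [ 0.4113 -0.3264  0.1729] ft [-0.61 -0.75 -0.66] w 0.246
```

```bash
cat > tr.py <<'E'
from edge import *
def idx(v): return min(np.searchsorted(s,v),len(s)-1)
ang=np.unwrap(np.arctan2(n[:,1],n[:,0]))-np.pi
ang=np.degrees(ang-2*np.pi*np.round(ang[0]/2/np.pi))
def fr(k): return Qr(ang[k])
def F(m=4):
    a=[]
    for _ in range(m): a.append(get_ft_force()); wait(.01)
    return np.mean(a,0)
E
python3 - <<'E'
from tr import *
k=idx(.010);print(ang[k],ang.min(),ang.max())
p=O[k]+.010*n[k]
movel([*SC,.25],v=.3)
move_pose([*p,.20],fr(k));st('over')
movel([*p,.170],v=.15);wait(.2)
f0=F(20);np.save('f0.npy',f0);print('f0',f0)
sn=read_camera('scene');tn=read_camera('top')
a=cv2.resize(sn[190:310,280:400],None,fx=5,fy=5,interpolation=3)[:, :400]
save(np.clip(cv2.resize(sn,None,fx=1,fy=1)*1.4,0,255).astype(np.uint8),'s5',(280,170,420,290),5)
st()
E
```

```text
40.230938426921874 -36.80004619876104 42.44685505276313
over t 21.08 tcp [0.5565 0.0204 0.1994] ft [ 0.06 -0.16 -1.77] w 0.244
f0 [ 0.0485664  -0.03686473 -1.11517794]
t 21.9 tcp [0.557  0.021  0.1704] ft [-0.38  0.01 -1.98] w 0.246
```

View pics/s5.png

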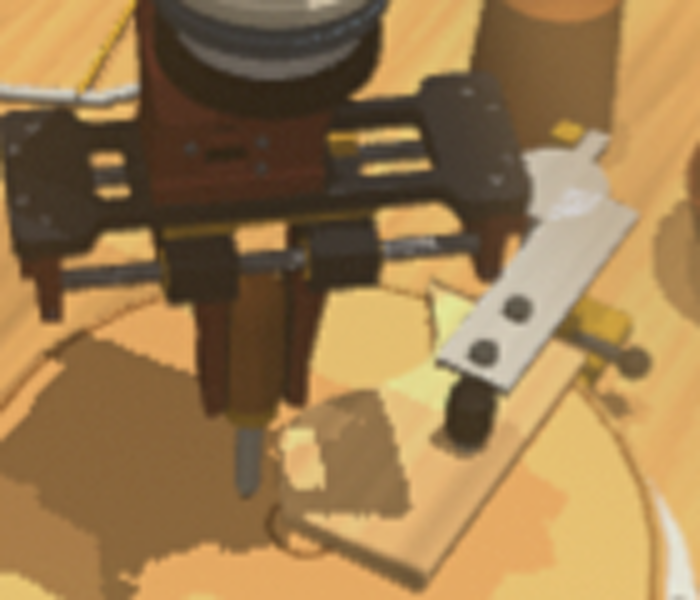

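The scribe hangs upright between the fingers, tip at crop (247,495), next to the template's free end. Next I'll lower it, touch the edge, and trace under force feedback.

Run:
```python
from tr import *
np.set_printoptions(precision=2,suppress=True)
print('tip est',pix2w('scene',[(329.2,268.3)],[.109])[0].round(4))
f0=np.load('f0.npy');k=idx(.010)
p=O[k]+.010*n[k];Z=.1592
movel([*p,Z],v=.04);print('down',F(6)-f0)
hit=movel([*(O[k]-.006*n[k]),Z],v=.02,until_force=3);
f=F()-f0;d=-((np.array(get_tcp_pos()[:2])-O[k])@n[k]);st('hit',hit);print('f',f,'fn',f[:2]@n[k],'d mm',d*1e3)
S=.010
while S<.1545:
    S+=.0035;k=idx(S)
    movel([*(O[k]-d*n[k]),Z],frame=fr(k),v=.03)
    f=F(3)-f0;fn=f[:2]@n[k]
    print(f'{S*1e3:.1f} d{d*1e3:.2f} fn{fn:.1f} ft{f[:2]@t[k]:.1f} fz{f[2]:.1f}',end=' | ')
    if fn>16 or f[2]>12: print('STOP');break
    d+=np.clip((5-fn)*1.5e-4,-.001,.001)
    d=np.clip(d,-.006,.008)
np.save('last.npy',[S,d]);st('end')
```

```text
tip est [0.56 0.02 0.11]
down [-0.58 -0.41  2.04]
hit True t 22.94 tcp [0.56 0.03 0.16] ft [-0.15 -0.52  0.84] w 0.242
f [ 0.39 -0.54  1.95] fn 0.04705525189202775 d mm -0.8510263458496924
13.5 d-0.85 fn-0.3 ft1.0 fz1.7 | 17.0 d-0.05 fn1.5 ft0.9 fz2.1 | 20.5 d0.47 fn3.5 ft-1.1 fz2.4 | 24.0 d0.69 fn4.5 ft-1.7 fz2.9 | 27.5 d0.76 fn5.1 ft-2.0 fz2.7 | 31.0 d0.74 fn5.1 ft-1.3 fz2.9 | 34.5 d0.73 fn4.3 ft-1.7 fz2.6 | 38.0 d0.83 fn4.9 ft-1.0 fz2.6 | 41.5 d0.85 fn5.3 ft-0.5 fz2.2 | 45.0 d0.80 fn5.0 ft-1.6 fz2.2 | 48.5 d0.80 fn4.7 ft-1.3 fz2.1 | 52.0 d0.85 fn5.6 ft-1.0 fz1.4 | 55.5 d0.75 fn4.6 ft-1.1 fz1.7 | 59.0 d0.81 fn4.7 ft-1.1 fz1.4 | 62.5 d0.85 fn5.4 ft-1.0 fz1.5 | 66.0 d0.79 fn5.0 ft-1.4 fz0.6 | 69.5 d0.80 fn5.7 ft-0.5 fz0.5 | 73.0 d0.70 fn5.1 ft-0.9 fz1.1 | 76.5 d0.67 fn5.4 ft-1.1 fz0.9 | 80.0 d0.61 fn5.2 ft-0.7 fz1.9 | 83.5 d0.58 fn5.3 ft-0.9 fz1.0 | 87.0 d0.54 fn4.8 ft-0.8 fz1.2 | 90.5 d0.58 fn5.8 ft-0.8 fz1.1 | 94.0 d0.46 fn5.6 ft-1.1 fz0.9 | 97.5 d0.37 fn5.2 ft0.3 fz0.4 | 101.0 d0.33 fn4.6 ft-1.0 fz1.8 | 104.5 d0.38 fn5.2 ft0.0 fz1.2 | 108.0 d0.35 fn5.2 ft-0.3 fz1.6 | 111.5 d0.32 fn5.1 ft-1.1 fz1.6 | 115.0 d0.30 fn5.3 ft-0.8 fz1.5 | 118.5 d0.25 fn6.0 ft-0.9 fz2.0 | 122.0 d0.11 fn5.9 ft-0.6 fz1.4 | 125.5 d-0.02 fn5.5 ft-0.7 fz1.8 | 129.0 d-0.10 fn5.6 ft-0.7 fz1.7 | 132.5 d-0.19 fn5.7 ft-0.2 fz2.5 | 136.0 d-0.29 fn5.8 ft-1.1 fz2.0 | 139.5 d-0.42 fn4.8 ft-0.6 fz2.3 | 143.0 d-0.40 fn5.3 ft-0.4 fz2.5 | 146.5 d-0.44 fn5.2 ft-0.7 fz1.9 | 150.0 d-0.47 fn4.7 ft-1.8 fz2.8 | 153.5 d-0.42 fn4.4 ft-1.2 fz3.3 | 157.0 d-0.33 fn4.3 ft-1.2 fz2.6 | end t 35.26 tcp [0.56 0.16 0.16] ft [-1.82 -3.89  1.28] w 0.243
```

The trace held about 5 N along the edge with the point on the wood. The weak spot is the start: the first "hit" was sensor noise, so real contact only began about 2–3 mm past trace point 1, still inside its 8 mm tolerance. There's time to spare, so I'll make a second full pass with verified contact at the start.

Run:
```python
from tr import *
np.set_printoptions(precision=2,suppress=True)
f0=np.load('f0.npy');Z=.1590
k=idx(.157);movel([*(O[k]+.012*n[k]),Z],v=.15)
movel([*get_tcp_pos()[:2],.185],v=.2)
k=idx(.0095);p=O[k]+.008*n[k]
movel([*p,.185],frame=fr(k),v=.25);movel([*p,Z],v=.08)
d=-.001
for _ in range(10):
    movel([*(O[k]-d*n[k]),Z],v=.04);f=F(5)-f0;fn=f[:2]@n[k];print(f'd{d*1e3:.2f} fn{fn:.1f} fz{f[2]:.1f}',end=' | ')
    if fn>3.5: break
    d+=.0004
st('contact');m=[]
S=.0095
while S<.154:
    S+=.004;k=idx(S)
    movel([*(O[k]-d*n[k]),Z],frame=fr(k),v=.035)
    f=F(3)-f0;fn=f[:2]@n[k];m.append((S*1e3,fn,f[2]))
    if fn>16 or f[2]>12: print('STOP');break
    d+=np.clip((5-fn)*1.5e-4,-.001,.001);d=np.clip(d,-.006,.008)
    if get_time()>57: print('TIME');break
m=np.array(m);print(m[:4],'\nfn',m[:,1].min(),m[:,1].max(),'fz',m[:,2].min(),m[:,2].max(),'S',S)
k=idx(S);movel([*(O[k]+.012*n[k]),Z],v=.15)
movel([*get_tcp_pos()[:2],.25],v=.25);st('clear')
move_pose([*SC,.20],Qr(-101.2));st('over stand')
s1=read_camera('scene');np.save('pics/s6.npy',s1)
save(np.clip(s1*1.4,0,255).astype(np.uint8),'s6',(90,290,250,410),5)
```

```text
d-1.00 fn1.5 fz2.3 | d-0.60 fn2.8 fz3.1 | d-0.20 fn5.1 fz4.4 | contact t 37.88 tcp [0.56 0.03 0.16] ft [-4.87 -3.27  3.36] w 0.247
[[13.5   5.04  3.1 ]
 [17.5   4.17  2.06]
 [21.5   4.38  2.31]
 [25.5   4.81  2.94]] 
fn 3.949243807446351 6.442130637108353 fz 0.6410248067618736 3.133218211281505 S 0.1575000000000001
clear t 49.55 tcp [0.55 0.15 0.25] ft [-0.09 -0.73 -1.45] w 0.247
over stand t 51.37 tcp [ 0.41 -0.33  0.2 ] ft [-0.21  0.69 -1.61] w 0.246
```

View pics/s6.png

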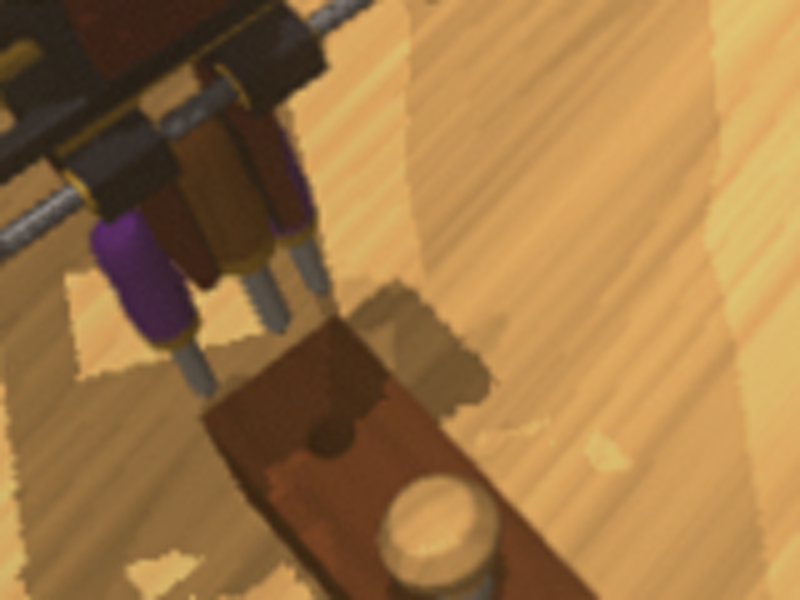

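Run:
```python
from h import *
print('hole',pix2w('scene',[(156,377)],[.065])[0].round(4),'tip',pix2w('scene',[(145.2,355.2)],[.138])[0].round(4))
movel([.412,-.327,.128],v=.15);st('tip above hole')
h=movel([.412,-.327,.0725],v=.05,until_force=8);st('in',h)
```

```text
hole [ 0.4111 -0.3271  0.065 ] tip [ 0.4086 -0.3257  0.138 ]
tip above hole t 52.05 tcp [ 0.4125 -0.3271  0.1284] ft [ 0.13  0.06 -0.82] w 0.244
in True t 53.05 tcp [ 0.4117 -0.3268  0.0743] ft [-0.98  0.13  6.33] w 0.246
```

Seated: contact came at TCP z = 0.0743, the same height as when I picked it up. Next I'll release, back off and check.

Run:
```python
from h import *
command_gripper(.55);st('open')
movel([*get_tcp_pos()[:2],.17],v=.2)
move_pose([.40,-.10,.30],Qr(-90));wait(.2);st('clear')
t=np.clip(read_camera('top')*1.5,0,255).astype(np.uint8);s=np.clip(read_camera('scene')*1.4,0,255).astype(np.uint8)
a=cv2.resize(s[300:440,90:230],(400,400),interpolation=3);b=cv2.resize(s[180:380,240:440],(400,400),interpolation=3)
cv2.imwrite('pics/f.png',np.hstack([a,b])[:,:,::-1]);np.save('pics/ft.npy',t)
```

```text
open t 53.67 tcp [ 0.4111 -0.3263  0.0736] ft [ 0.07 -0.07 -0.44] w 0.555
clear t 55.52 tcp [ 0.3999 -0.1008  0.2992] ft [-0.48 -0.28  0.26] w 0.548
```

View pics/f.png

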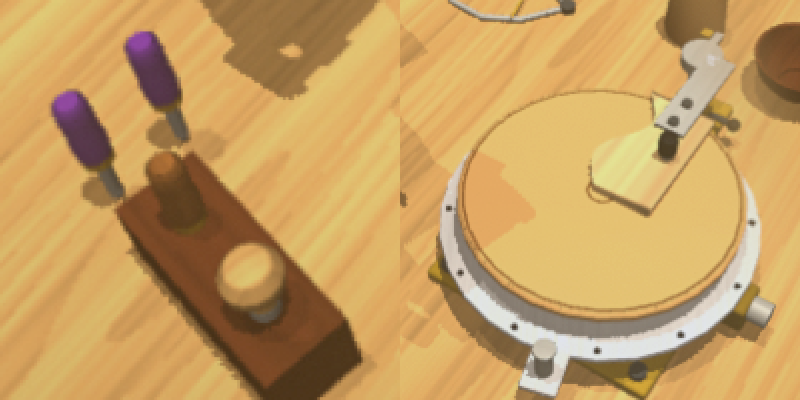

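The scribe stands upright in its hole, with its top at left-panel (160,162), and the template is in. The handle head is at right-panel (544,346), i.e. scene pixel (312,353), so I'll check its angle and hand in.

Run:
```python
from h import *
h=pix2w('scene',[(312,352.5)],[.098])[0][:2]-C;print(np.degrees(np.arctan2(h[1],h[0])),np.hypot(*h))
job_done()
```

```text
-76.26032447642994 0.1813869915036858
the job is handed in; nothing more can be done
```

The job is handed in, and every step finished within the limits; the robot's clock read about 55.5 s of the 72 s allowed. `job_done` reports no verdict.

- **Table:** I turned it one detent counter-clockwise. The handle measured −106.2° before and −76.3° after, so about 30°.
- **Template:** I swung it in by the knob until it met its stop. It was still in at the last picture.
- **Trace:** I traced the whole edge twice.
  - **First pass:** the initial contact signal was sensor noise. Real contact began about 2–3 mm past trace point 1, which is inside its 8 mm tolerance.
  - **Second pass:** I repeated the full trace with contact confirmed at the start. The side force stayed at 3.9–6.4 N and the downward reading at 0.6–3.1 N.
- **Scribe:** I put it back in its own hole. It seated at the same height as when I picked it up (TCP z 74.3 mm), and I released it. The last picture shows it upright with the arm clear.

**Checks that were off or not made:**
- The handle radius in the last picture read 181 mm instead of 185 mm, which is within how closely I can read the image.
- The downward reading fell to about 0.4 N partway along the first pass. I put that down to sensor noise and sleeve friction, since the height never changed.
- I knew nothing directly about the awl, bowl, mallet or calipers beyond the pictures. The awl, and the parts of the bowl and calipers in view, look undisturbed. The mallet was barely in frame.

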